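Start up the polishing bench

TASK

Start up the polishing bench with light fingertip presses on the mushroom buttons: first blue (dust extractor), then yellow (warning beacon), and last green (buffing wheel), pushing each one down gently until it is fully in and stays there. Leave the red stop button up, and do not pick up, tip or push aside the button stations or any of the loose things on the bench.

Things in the scene. Friction and masses are not known exactly. Their poses are not given: they have to be found in the camera images.
- blue_station: Loose grey button station of the dust extractor: case 66 x 66 mm, 46 mm high, about 0.7 kg, standing on the bench on a rubber foot, carrying one blue mushroom button in the middle of its top. Origin: centre of its underside; z up. It may stand at any of four places and at any small yaw.
- blue_top (a point): Centre of the top face of the blue mushroom button: a flat blue disc 40 mm across and 12 mm thick, about 76 mm above the bench when up and 68 mm when pressed fully in and let go; it moves with the button. A stiff spring under the disc (2.5 N per mm, 6 mm at most) gives 1 to 2 mm before the stem follows and cushions the end of the press; let go, it springs back, the stem stays.
- blue_button (a joint): Travel of the blue button's stem in m: 0 (up to 0.001 at the start) is up, 0.008 is fully down against its stop. It goes straight down, yields at about 3 to 4 N (friction, no spring) and stays where it is pushed; it counts as pressed beyond 0.005.
- yellow_station: Loose grey button station of the warning beacon: case 66 x 66 mm, 46 mm high, about 0.7 kg, standing on the bench on a rubber foot, carrying one yellow mushroom button in the middle of its top. Origin: centre of its underside; z up. It may stand at any of four places and at any small yaw.
- yellow_top (a point): Centre of the top face of the yellow mushroom button: a flat yellow disc 40 mm across and 12 mm thick, about 76 mm above the bench when up and 68 mm when pressed fully in and let go; it moves with the button. A stiff spring under the disc (2.5 N per mm, 6 mm at most) gives 1 to 2 mm before the stem follows and cushions the end of the press; let go, it springs back, the stem stays.
- yellow_button (a joint): Travel of the yellow button's stem in m: 0 (up to 0.001 at the start) is up, 0.008 is fully down against its stop. It goes straight down, yields at about 3 to 4 N (friction, no spring) and stays where it is pushed; it counts as pressed beyond 0.005.
- green_station: Loose grey button station of the buffing wheel: case 66 x 66 mm, 46 mm high, about 0.7 kg, standing on the bench on a rubber foot, carrying one green mushroom button in the middle of its top. Origin: centre of its underside; z up. It may stand at any of four places and at any small yaw.
- green_top (a point): Centre of the top face of the green mushroom button: a flat green disc 40 mm across and 12 mm thick, about 76 mm above the bench when up and 68 mm when pressed fully in and let go; it moves with the button. A stiff spring under the disc (2.5 N per mm, 6 mm at most) gives 1 to 2 mm before the stem follows and cushions the end of the press; let go, it springs back, the stem stays.
- green_button (a joint): Travel of the green button's stem in m: 0 (up to 0.001 at the start) is up, 0.008 is fully down against its stop. It goes straight down, yields at about 3 to 4 N (friction, no spring) and stays where it is pushed; it counts as pressed beyond 0.005.
- red_station: Loose grey button station of the emergency stop: case 66 x 66 mm, 46 mm high, about 0.7 kg, standing on the bench on a rubber foot, carrying one red mushroom button in the middle of its top. Origin: centre of its underside; z up. It may stand at any of four places and at any small yaw.
- red_top (a point): Centre of the top face of the red mushroom button: a flat red disc 40 mm across and 12 mm thick, about 76 mm above the bench when up and 68 mm when pressed fully in and let go; it moves with the button. A stiff spring under the disc (2.5 N per mm, 6 mm at most) gives 1 to 2 mm before the stem follows and cushions the end of the press; let go, it springs back, the stem stays.
- red_button (a joint): Travel of the red button's stem in m: 0 (up to 0.001 at the start) is up, 0.008 is fully down against its stop. It goes straight down, yields at about 3 to 4 N (friction, no spring) and stays where it is pushed; it trips the stop beyond 0.005.
- compound_bar: Loose cream bar of polishing compound, 125 x 44 x 36 mm high, lying flat; origin: centre of its underside, x along its length.
- chopstick0: Loose metal chopstick lying flat, 225 mm long, 9 mm thick: square black handle 105 mm long towards -x of its frame, thin steel shaft 120 mm towards +x; origin: on the bench where the two meet.
- chopstick1: Loose metal chopstick lying flat, 225 mm long, 9 mm thick: square black handle 105 mm long towards -x of its frame, thin steel shaft 120 mm towards +x; origin: on the bench where the two meet.
- chopstick2: Loose metal chopstick lying flat, 225 mm long, 9 mm thick: square black handle 105 mm long towards -x of its frame, thin steel shaft 120 mm towards +x; origin: on the bench where the two meet.
- wood_jig: Loose grooved wooden holding jig, 160 x 36 x 24 mm high, lying flat; origin: centre of its underside, x along its length.
- spray_can: Loose spray can standing upright, 60 mm across, 120 mm high; origin: centre of its underside.

How it is judged:
By the outcome, as a careful person would: the job done as asked, in the order asked, and still so for the second after the job is handed in, with the robot touching nothing.
It also fails if it takes over 48 s, if anything falls off the work surface, if the arm or the gripper's body presses on something with over 40 N, if the wrist force passes 120 N, or if a joint passes its speed limit or range.

ROBOT

A 7-joint arm with a two-finger parallel gripper is mounted at the origin on the work surface. World frame = base frame: x ahead of the robot, y to its left, z up, the work surface at z = 0. Lengths are in mm, angles in rad, forces in N, time in s.
With the tool pointing down it reaches from about 400 to 900 mm from the base axis. Payload 5.6 kg.
Tool frame: the origin (TCP) lies where the fingers leave the gripper's body, on its centre line; the fingertips stand 88 mm ahead of it and the grasp point (between the pads) lies 69 mm ahead of it; z points along the fingers, y is the line along which they close (so a half turn about z gives the same grasp; the last joint's range is limited). The gripper opens to 92 mm and grips with 3 to 60 N. Pads are 20 mm wide; open, the fingers measure 128 mm over their backs; the gripper's body (75 mm by 189 mm) begins 69 mm behind the grasp point.
Start: joints at [1.23, 0.468, -0.012, 1.603, 0.006, 1.071, -0.056], TCP at [190.682, -621.406, 302.692] pointing down, gripper open.
Joint ranges: [-2.53, 2.53], [-0.31, 2.02], [-1.57, 1.55], [0.28, 2.44], [-1.29, 4.43], [0.15, 1.84], [-2.92, 2.92]. Speed limits (rad/s): [2.57, 2.57, 3.14, 3.14, 3.14, 3.14, 3.14].

INTERFACE

Orientations are given as a rotation vector (axis times angle).
In Python, from rig import state, grab_frame, get_calibration, sign_off gives the robot as it stands. The module is installed in compiled form; this text tells all that it offers.
- The arm moves only by the tool send_rows, never from a script. Its argument "series" is a list of rows, each an object of numbers: "x", "y", "z": the shift along the tool's x, y, z in cm; "wx", "wy", "wz": the turn, a rotation vector about the tool's x, y, z in degrees; "hand": the finger opening in cm, from 0 to 9.19. A call has exactly 5 rows; each row is the pose to reach, as a shift and turn from the pose commanded when the call began, along the tool's axes at that moment; what a row does not reach only later rows make up. A row lasts 1/8 s, in which the tool goes at most 62.5 mm and 10.7 degrees, less where a joint would pass 70% of its speed; a pose out of reach is approached as far as the arm can. A call with a gripper value outside its range is refused whole. The fingers move at their own pace and stop on an object; "newtons" is the grip in N (left out, the last holds). Time passes only in rows, so rows that repeat a pose let the fingers close, or fill a call up. It gives the time, the measured TCP pose, the force, the opening and the grip force at its end, in the units of the state.
- state(): the state, without advancing time (a new reading comes with each control period).
- grab_frame(name): name is "scene" or "top" or "wrist"; returns the picture (480x640x3 uint8, red, green, blue); there is no depth.
- get_calibration(name): a dict with "fx", "fy", "cx", "cy" (pixels), "rvec" (rotation vector, rad) and "tvec" (3), from world to camera coordinates, as OpenCV has them; the wrist camera has in their place "tool_from_camera" (4x4, takes a point from camera to tool coordinates, whose origin is the TCP and whose axes are the flange's). Camera axes: x right, y down, z forward; pixel columns grow to the right and rows downward; lengths in mm; the calibration is good to about 2 mm. A picture is of the moment at which its call begins: read the wrist's pose just before it. get_calibration takes no time and is no camera call.
- sign_off(): hands the job in; it is judged then, once.
The state is a dict: "t": time; "joints": joint angles; "qd": joint speeds; "joint_efforts": joint torques, N m; "ee_pos": TCP position; "tool_rot": TCP orientation; "force": force on the tool from outside, world axes, zero at the start; "moment": the same for the moment, N m; "gripper_width": finger opening in mm; "grasp_force": force on a finger pad.
Only numpy, scipy, OpenCV 4.12 (cv2) and the standard library are available. Lean on these libraries where they do the work, as an engineer would, in place of code of your own. Each camera call takes 0.05 s, during which the arm holds its last target. There are 200 camera calls.

## Working session

There is one attempt and no reset: what is moved stays moved. The work goes in short steps, Python scripts to look and compute and a tool call to move; the robot and the scene stay as the last step left them, time stands still between calls to the robot, and variables do not carry over. Pictures are saved under pics/ and viewed, at most 10 in all, crops included, and the job is handed in when it is done.

Besides the shell and the picture viewer there is one more tool, called after "Emit:" by a JSON object that holds its "op" and its "data", one argument or row to a line. send_rows: Moves the arm, as the interface text tells. Its arguments: {"type":"object","properties":{"series":{"type":"array"},"newtons":{"type":"number"}},"required":["series"]}

```bash
mkdir -p pics
python3 - <<'E'
from rig import *
import cv2
s=state();print(s)
for n in("top","scene"):
    cv2.imwrite(f"pics/{n}0.png",grab_frame(n)[:,:,::-1]);print(n,get_calibration(n))
print(get_calibration("wrist"))
E
```

```text
{'t': 0.0, 'joints': array([ 1.23001403,  0.46837174, -0.01160509,  1.60356298,  0.00600081,
        1.07141387, -0.05627537]), 'qd': array([-0.0001099 ,  0.00038011, -0.00033858, -0.0006733 , -0.00111195,
       -0.00180467,  0.00038631]), 'joint_efforts': array([ 9.04177123e-04, -5.20568812e+01, -1.18720604e-02, -2.43749124e+01,
       -5.65845834e-02,  1.71680306e-02,  1.46487973e-04]), 'ee_pos': array([ 190.53650609, -621.02173717,  301.76885037]), 'tool_rot': array([-3.10518155e+00, -4.65721921e-01,  5.87667688e-04]), 'force': array([ 0.48539782, -0.68243334, -0.21488456]), 'moment': array([0.01788579, 0.03410744, 0.00270791]), 'grasp_force': 0.0, 'gripper_width': 91.80325857392474}
top {'fx': 442.46195580458533, 'fy': 442.46195580458533, 'cx': 318.29257259510626, 'cy': 240.9889624860732, 'rvec': array([ 2.16398005, -2.05005648,  0.22902867]), 'tvec': array([ -9.4596365 , 613.44495982, 738.41616583])}
scene {'fx': 461.451791430094, 'fy': 461.451791430094, 'cx': 313.3163677171222, 'cy': 235.259647112317, 'rvec': array([ 2.12596851,  0.73566383, -0.36341247]), 'tvec': array([-484.65170521, -168.68280094, 1119.87024947])}
{'fx': 361.0386519148067, 'fy': 361.0386519148067, 'cx': 321.0950160266641, 'cy': 239.65906676000864, 'tool_from_camera': array([[ 2.38354726e-04, -9.69101080e-01, -2.46663819e-01,
         6.86473296e+01],
       [ 9.99999331e-01,  5.10216442e-04, -1.03824201e-03,
         1.20875656e+00],
       [ 1.13201339e-03, -2.46663406e-01,  9.69100553e-01,
        -8.24158760e+01],
       [ 0.00000000e+00,  0.00000000e+00,  0.00000000e+00,
         1.00000000e+00]])}
```

View pics/top0.png

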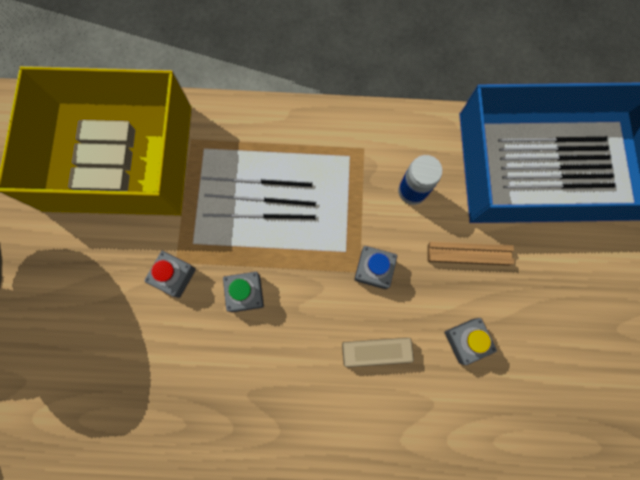

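View pics/scene0.png

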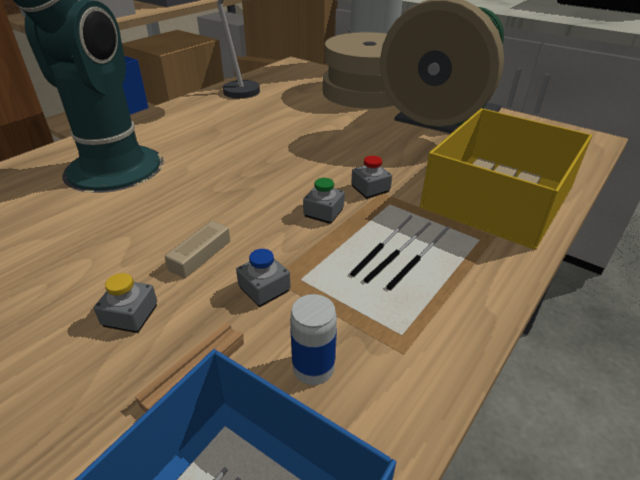

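Top view: blue disc near (378,264), yellow (479,341), green (239,289) and red (163,271). The scene view agrees: blue (262,258), yellow (120,284), green (324,185). I'll triangulate these.

```bash
cat > h.py <<'E'
import numpy as np, cv2
from scipy.spatial.transform import Rotation as R
from rig import *
HUE={'blue':(105,130),'yellow':(20,32),'green':(50,85)}
def centroid(im,c,near,r=28):
    hsv=cv2.cvtColor(im,cv2.COLOR_RGB2HSV);lo,hi=HUE[c]
    m=cv2.inRange(hsv,(lo,150,60),(hi,255,255))
    k=np.zeros_like(m);cv2.circle(k,near,r,255,-1);m&=k
    y,x=np.nonzero(m);return np.array([x.mean(),y.mean()]),len(x),(x.min(),x.max(),y.min(),y.max())
def ray(cal,uv):
    d=np.array([(uv[0]-cal['cx'])/cal['fx'],(uv[1]-cal['cy'])/cal['fy'],1])
    if 'rvec' in cal:
        M=cv2.Rodrigues(cal['rvec'])[0];return -M.T@cal['tvec'],M.T@d
    s=state();T=cal['tool_from_camera'];M=R.from_rotvec(s['tool_rot']).as_matrix()
    return M@T[:3,3]+s['ee_pos'],M@T[:3,:3]@d
def atz(cal,uv,z):
    o,d=ray(cal,uv);return o+d*(z-o[2])/d[2]
def totool(p,tipz):   # shift in cm along tool axes to put the fingertip above p at tipz
    s=state();M=R.from_rotvec(s['tool_rot']).as_matrix()
    return M.T@(np.r_[p[:2],tipz+88]-s['ee_pos'])/10
E
python3 - <<'E'
from h import *
P={'blue':((378,264),(262,258)),'yellow':((479,341),(120,284)),'green':((239,289),(324,185))}
ims={n:cv2.imread(f"pics/{n}0.png")[:,:,::-1].copy() for n in('top','scene')}
for c,(a,b) in P.items():
    rs=[]
    for n,q in(('top',a),('scene',b)):
        uv,k,box=centroid(ims[n],c,q,18);p=atz(get_calibration(n),uv,73);print(c,n,uv.round(1),k,box,p.round(1))
        rs.append(ray(get_calibration(n),uv))
    A=np.c_[rs[0][1],-rs[1][1]];l=np.linalg.lstsq(A,rs[1][0]-rs[0][0],rcond=None)[0]
    print(' tri',(rs[0][0]+l[0]*rs[0][1]).round(1),(rs[1][0]+l[1]*rs[1][1]).round(1),'tool',totool(p,120).round(2))
print(R.from_rotvec(state()['tool_rot']).as_matrix().round(3))
E
```

```text
blue top [378.6 263.6] 341 (np.int64(368), np.int64(389), np.int64(254), np.int64(274)) [576.2 -86.1  73. ]
blue scene [261.1 258.1] 359 (np.int64(250), np.int64(272), np.int64(249), np.int64(267)) [583.  -91.4  73. ]
 tri [577.3 -86.9  66.9] [577.8 -86.4  66.9] tool [ 53.06 -39.11   9.44]
yellow top [478.8 341. ] 423 (np.int64(467), np.int64(490), np.int64(330), np.int64(352)) [ 450.6 -261.9   73. ]
yellow scene [118.9 283.6] 484 (np.int64(105), np.int64(132), np.int64(273), np.int64(294)) [ 457.1 -264.7   73. ]
 tri [ 450.6 -263.5   68.4] [ 451.4 -262.5   68. ] tool [ 35.93 -26.23   9.42]
green top [239.3 289.4] 334 (np.int64(229), np.int64(249), np.int64(280), np.int64(299)) [517.  157.8  73. ]
green scene [324.1 183.3] 142 (np.int64(315), np.int64(332), np.int64(179), np.int64(188)) [523.5 152.9  73. ]
 tri [517.5 158.8  67.6] [518.5 159.7  67.9] tool [ 54.54 -64.21   9.48]
[[ 0.956  0.293 -0.001]
 [ 0.293 -0.956  0.001]
 [-0.    -0.002 -1.   ]]
```

Both cameras agree to within a few mm on the button positions, and the heights are plausible. I'll move over blue with the fingers open and check with the wrist camera.

Emit:
{"op": "send_rows", "data": {
  "series": [
    {"x": 2.5,"y": -1.9,"z": 0,"hand": 9.1},
    {"x": 6,"y": -4.5,"z": 0,"hand": 9.1},
    {"x": 10,"y": -7.4,"z": 0,"hand": 9.1},
    {"x": 14,"y": -10.3,"z": 0,"hand": 9.1},
    {"x": 18,"y": -13.3,"z": 0,"hand": 9.1}
  ]
}}

```text
schema error: expected keys x, y, z, wx, wy, wz, hand
```

Emit:
{"op": "send_rows", "data": {
  "series": [
    {"x": 4,"y": -3,"z": 0,"hand": 9.1},
    {"x": 8,"y": -6,"z": 0.5,"hand": 9.1},
    {"x": 12,"y": -9,"z": 1,"hand": 9.1},
    {"x": 16,"y": -12,"z": 1.5,"hand": 9.1},
    {"x": 20,"y": -14.8,"z": 2,"hand": 9.1}
  ]
}}

```text
schema error: expected keys x, y, z, wx, wy, wz, hand
```

Emit:
{"op": "send_rows", "data": {
  "series": [
    {"x": 4,"y": -3,"z": 1,"hand": 9.1},
    {"x": 8,"y": -6,"z": 2,"hand": 9.1},
    {"x": 12,"y": -9,"z": 3,"hand": 9.1},
    {"x": 15,"y": -11,"z": 3.4,"hand": 9.1},
    {"x": 15,"y": -11,"z": 3.4,"hand": 9.1}
  ]
}}

```text
schema error: expected keys x, y, z, wx, wy, wz, hand
```

```bash
cat > look.py <<'E'
import sys
from h import *
c,near=sys.argv[1],np.array([float(v) for v in sys.argv[2:4]]);top=float(sys.argv[5]) if len(sys.argv)>5 else 76
s=state();cal=get_calibration('wrist');im=grab_frame('wrist')
cv2.imwrite(f"pics/{sys.argv[4]}.png",im[:,:,::-1])
T=cal['tool_from_camera'];M=R.from_rotvec(s['tool_rot']).as_matrix()
q=T[:3,:3].T@(M.T@(np.r_[near,top]-s['ee_pos'])-T[:3,3]);u=(int(cal['cx']+cal['fx']*q[0]/q[2]),int(cal['cy']+cal['fy']*q[1]/q[2]))
uv,k,box=centroid(im,c,u,70);p=atz(cal,uv,top)
w=[np.linalg.norm(atz(cal,(box[0],uv[1]),top)-atz(cal,(box[1],uv[1]),top)),np.linalg.norm(atz(cal,(uv[0],box[2]),top)-atz(cal,(uv[0],box[3]),top))]
print('expected px',u,'found',uv.round(1),k,[int(b) for b in box],'pos',p.round(1),'disc mm',np.round(w,1))
print('t',s['t'],'tcp',s['ee_pos'].round(1),'force',s['force'].round(2),'w',s['gripper_width'],'tilt',M[:,2].round(4),'shift to tip z',top,totool(p,top).round(2))
E
python3 look.py blue 577 -87 w1
```

```text
h.py:9: RuntimeWarning: Mean of empty slice.
  y,x=np.nonzero(m);return np.array([x.mean(),y.mean()]),len(x),(x.min(),x.max(),y.min(),y.max())
  ret = ret.dtype.type(ret / rcount)
Traceback (most recent call last):
  File "look.py", line 8, in <module>
    uv,k,box=centroid(im,c,u,70);p=atz(cal,uv,top)
             ~~~~~~~~^^^^^^^^^^^
  File "h.py", line 9, in centroid
    y,x=np.nonzero(m);return np.array([x.mean(),y.mean()]),len(x),(x.min(),x.max(),y.min(),y.max())
                                                                   ~~~~~^^
ValueError: zero-size array to reduction operation minimum which has no identity
```

View pics/w1.png

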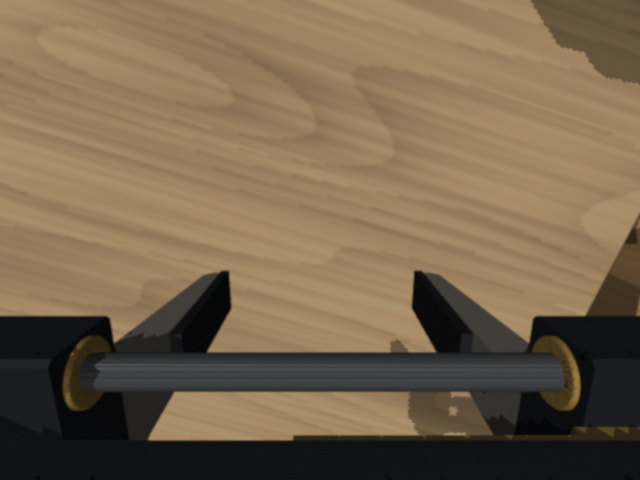

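The rows need every key, so nothing moved. The picture shows bare bench between the fingers, with the tips at about (230,275) and (415,275). I'll resend, one call at a time.

Emit:
{"op": "send_rows", "data": {
  "series": [
    {"x": 2.5,"y": -1.9,"z": 0,"wx": 0,"wy": 0,"wz": 0,"hand": 9.1},
    {"x": 6,"y": -4.5,"z": 0,"wx": 0,"wy": 0,"wz": 0,"hand": 9.1},
    {"x": 10,"y": -7.4,"z": 0,"wx": 0,"wy": 0,"wz": 0,"hand": 9.1},
    {"x": 14,"y": -10.3,"z": 0,"wx": 0,"wy": 0,"wz": 0,"hand": 9.1},
    {"x": 18,"y": -13.3,"z": 0,"wx": 0,"wy": 0,"wz": 0,"hand": 9.1}
  ]
}}

```text
t: 0.78
ee_pos: [324.5, -440.0, 302.5]
tool_rot: [-3.107, -0.466, 0.0]
force: [0.6, -0.5, 0.4]
gripper_width: 90.9
grasp_force: 0.0
```

Emit:
{"op": "send_rows", "data": {
  "series": [
    {"x": 4,"y": -3,"z": 0,"wx": 0,"wy": 0,"wz": 0,"hand": 9.1},
    {"x": 8,"y": -6,"z": 0.5,"wx": 0,"wy": 0,"wz": 0,"hand": 9.1},
    {"x": 12,"y": -9,"z": 1,"wx": 0,"wy": 0,"wz": 0,"hand": 9.1},
    {"x": 16,"y": -12,"z": 1.5,"wx": 0,"wy": 0,"wz": 0,"hand": 9.1},
    {"x": 20,"y": -14.8,"z": 2,"wx": 0,"wy": 0,"wz": 0,"hand": 9.1}
  ]
}}

```text
t: 1.4
ee_pos: [472.2, -239.9, 282.5]
tool_rot: [3.107, 0.466, -0.0]
force: [0.0, -1.5, 0.1]
gripper_width: 90.8
grasp_force: 0.0
```

Emit:
{"op": "send_rows", "data": {
  "series": [
    {"x": 4,"y": -3,"z": 1,"wx": 0,"wy": 0,"wz": 0,"hand": 9.1},
    {"x": 8,"y": -6,"z": 2,"wx": 0,"wy": 0,"wz": 0,"hand": 9.1},
    {"x": 12,"y": -9,"z": 3,"wx": 0,"wy": 0,"wz": 0,"hand": 9.1},
    {"x": 15,"y": -11,"z": 3.4,"wx": 0,"wy": 0,"wz": 0,"hand": 9.1},
    {"x": 15,"y": -11,"z": 3.4,"wx": 0,"wy": 0,"wz": 0,"hand": 9.1}
  ]
}}

```text
t: 2.02
ee_pos: [583.6, -88.7, 247.9]
tool_rot: [-3.104, -0.474, 0.0]
force: [-0.5, 0.4, -0.3]
gripper_width: 91.0
grasp_force: 0.0
```

```bash
python3 look.py blue 577 -87 w2
```

```text
expected px (315, 252) found [315.5 250.9] 2083 [290, 341, 225, 276] pos [577.2 -89.3  76. ] disc mm [37.4 38.9]
t 2.025 tcp [583.6 -88.7 247.9] force [-0.5   0.44 -0.32] w 91.0421159909271 tilt [-6.0e-04  1.8e-03 -1.0e+00] shift to tip z 76 [-0.47 -0.32  8.4 ]
```

View pics/w2.png

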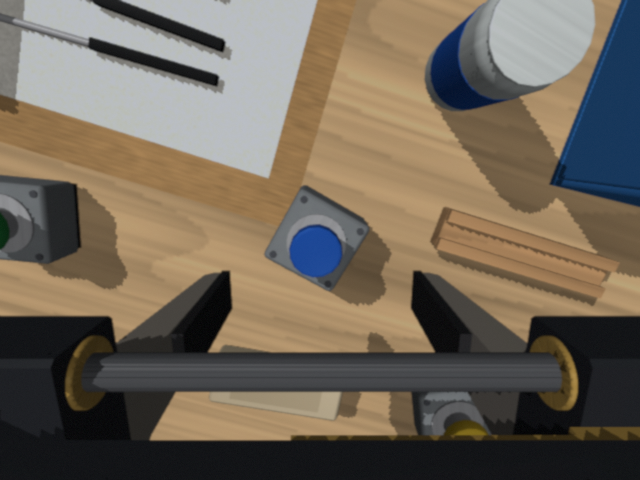

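The blue disc is at (315,251), between the fingers, and measures 37–39 mm, which fits. I'll close the fingers and descend to just above it.

Emit:
{"op": "send_rows", "data": {
  "series": [
    {"x": -0.5,"y": -0.3,"z": 1.5,"wx": 0,"wy": 0,"wz": 0,"hand": 0},
    {"x": -0.5,"y": -0.3,"z": 3.5,"wx": 0,"wy": 0,"wz": 0,"hand": 0},
    {"x": -0.5,"y": -0.3,"z": 5.5,"wx": 0,"wy": 0,"wz": 0,"hand": 0},
    {"x": -0.5,"y": -0.3,"z": 7,"wx": 0,"wy": 0,"wz": 0,"hand": 0},
    {"x": -0.5,"y": -0.3,"z": 7.4,"wx": 0,"wy": 0,"wz": 0,"hand": 0}
  ],
  "newtons": 10
}}

```text
t: 2.7
ee_pos: [575.9, -91.6, 173.4]
tool_rot: [-3.107, -0.464, 0.004]
force: [0.4, 0.7, 0.4]
gripper_width: 43.0
grasp_force: 0.0
```

Emit:
{"op": "send_rows", "data": {
  "series": [
    {"x": 0.1,"y": -0.1,"z": 0,"wx": 0,"wy": 0,"wz": 0,"hand": 0},
    {"x": 0.1,"y": -0.1,"z": 0,"wx": 0,"wy": 0,"wz": 0,"hand": 0},
    {"x": 0.1,"y": -0.1,"z": 0,"wx": 0,"wy": 0,"wz": 0,"hand": 0},
    {"x": 0.1,"y": -0.1,"z": 0,"wx": 0,"wy": 0,"wz": 0,"hand": 0},
    {"x": 0.1,"y": -0.1,"z": 0,"wx": 0,"wy": 0,"wz": 0,"hand": 0}
  ]
}}

```text
t: 3.32
ee_pos: [577.7, -89.5, 174.8]
tool_rot: [3.107, 0.466, 0.0]
force: [-0.6, -0.3, 0.6]
gripper_width: 0.6
grasp_force: 0.0
```

Emit:
{"op": "send_rows", "data": {
  "series": [
    {"x": 0,"y": 0,"z": 0.4,"wx": 0,"wy": 0,"wz": 0,"hand": 0},
    {"x": 0,"y": 0,"z": 0.8,"wx": 0,"wy": 0,"wz": 0,"hand": 0},
    {"x": 0,"y": 0,"z": 1.0,"wx": 0,"wy": 0,"wz": 0,"hand": 0},
    {"x": 0,"y": 0,"z": 1.2,"wx": 0,"wy": 0,"wz": 0,"hand": 0},
    {"x": 0,"y": 0,"z": 1.2,"wx": 0,"wy": 0,"wz": 0,"hand": 0}
  ]
}}

```text
t: 3.95
ee_pos: [577.5, -89.5, 162.7]
tool_rot: [-3.107, -0.466, 0.001]
force: [-1.1, -0.4, 1.8]
gripper_width: 0.1
grasp_force: 0.9
```

Emit:
{"op": "send_rows", "data": {
  "series": [
    {"x": 0,"y": 0,"z": 0.2,"wx": 0,"wy": 0,"wz": 0,"hand": 0},
    {"x": 0,"y": 0,"z": 0.4,"wx": 0,"wy": 0,"wz": 0,"hand": 0},
    {"x": 0,"y": 0,"z": 0.6,"wx": 0,"wy": 0,"wz": 0,"hand": 0},
    {"x": 0,"y": 0,"z": 0.8,"wx": 0,"wy": 0,"wz": 0,"hand": 0},
    {"x": 0,"y": 0,"z": 0.8,"wx": 0,"wy": 0,"wz": 0,"hand": 0}
  ]
}}

```text
t: 4.58
ee_pos: [577.6, -89.5, 154.7]
tool_rot: [3.107, 0.466, -0.0]
force: [-1.6, 0.8, 4.5]
gripper_width: 0.3
grasp_force: 2.3
```

Emit:
{"op": "send_rows", "data": {
  "series": [
    {"x": 0,"y": 0,"z": 0.05,"wx": 0,"wy": 0,"wz": 0,"hand": 0},
    {"x": 0,"y": 0,"z": 0.1,"wx": 0,"wy": 0,"wz": 0,"hand": 0},
    {"x": 0,"y": 0,"z": 0.15,"wx": 0,"wy": 0,"wz": 0,"hand": 0},
    {"x": 0,"y": 0,"z": 0.2,"wx": 0,"wy": 0,"wz": 0,"hand": 0},
    {"x": 0,"y": 0,"z": 0.2,"wx": 0,"wy": 0,"wz": 0,"hand": 0}
  ]
}}

```text
t: 5.2
ee_pos: [577.7, -89.5, 153.2]
tool_rot: [3.107, 0.466, -0.0]
force: [-3.7, 0.9, 8.3]
gripper_width: 0.6
grasp_force: 4.0
```

Force is 8.3 N with the tip at 65 mm, so the blue stem is against its stop. I'll lift, open the fingers and go to yellow.

Emit:
{"op": "send_rows", "data": {
  "series": [
    {"x": 0,"y": 0,"z": -0.5,"wx": 0,"wy": 0,"wz": 0,"hand": 0},
    {"x": 0,"y": 0,"z": -2,"wx": 0,"wy": 0,"wz": 0,"hand": 0},
    {"x": 0,"y": 0,"z": -5,"wx": 0,"wy": 0,"wz": 0,"hand": 0},
    {"x": 0,"y": 0,"z": -8,"wx": 0,"wy": 0,"wz": 0,"hand": 9.1},
    {"x": 0,"y": 0,"z": -9.5,"wx": 0,"wy": 0,"wz": 0,"hand": 9.1}
  ]
}}

```text
t: 5.82
ee_pos: [578.5, -89.5, 249.9]
tool_rot: [3.106, 0.466, 0.005]
force: [0.4, -1.6, -0.7]
gripper_width: 18.4
grasp_force: 0.0
```

Emit:
{"op": "send_rows", "data": {
  "series": [
    {"x": -4,"y": 3,"z": 0,"wx": 0,"wy": 0,"wz": 0,"hand": 9.1},
    {"x": -9,"y": 7,"z": 0,"wx": 0,"wy": 0,"wz": 0,"hand": 9.1},
    {"x": -13,"y": 10,"z": 0,"wx": 0,"wy": 0,"wz": 0,"hand": 9.1},
    {"x": -17.2,"y": 12.9,"z": 0,"wx": 0,"wy": 0,"wz": 0,"hand": 9.1},
    {"x": -17.2,"y": 12.9,"z": 0,"wx": 0,"wy": 0,"wz": 0,"hand": 9.1}
  ]
}}

```text
t: 6.45
ee_pos: [448.2, -267.0, 247.5]
tool_rot: [3.108, 0.454, -0.003]
force: [0.5, 0.2, 0.2]
gripper_width: 68.6
grasp_force: 0.0
```

Emit:
{"op": "send_rows", "data": {
  "series": [
    {"x": 0,"y": 0,"z": 0,"wx": 0,"wy": 0,"wz": 0,"hand": 9.1},
    {"x": 0,"y": 0,"z": 0,"wx": 0,"wy": 0,"wz": 0,"hand": 9.1},
    {"x": 0,"y": 0,"z": 0,"wx": 0,"wy": 0,"wz": 0,"hand": 9.1},
    {"x": 0,"y": 0,"z": 0,"wx": 0,"wy": 0,"wz": 0,"hand": 9.1},
    {"x": 0,"y": 0,"z": 0,"wx": 0,"wy": 0,"wz": 0,"hand": 9.1}
  ]
}}

```text
t: 7.08
ee_pos: [451.3, -263.0, 247.6]
tool_rot: [-3.107, -0.467, 0.0]
force: [-0.5, 0.8, 0.5]
gripper_width: 91.1
grasp_force: 0.0
```

```bash
python3 look.py yellow 451 -263 w3
```

```text
expected px (319, 245) found [319.4 244. ] 2143 [294, 345, 218, 270] pos [ 451.8 -262.6   76. ] disc mm [37.1 39.2]
t 7.075 tcp [ 451.3 -263.   247.6] force [-0.53  0.83  0.46] w 91.05747000418178 tilt [-1.e-04  0.e+00 -1.e+00] shift to tip z 76 [ 0.07 -0.03  8.37]
```

View pics/w3.png

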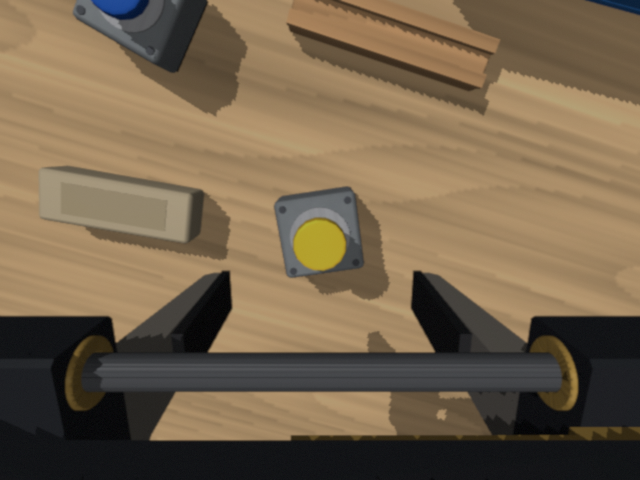

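The yellow disc is at (319,244), within 1 mm of the TCP axis.

Emit:
{"op": "send_rows", "data": {
  "series": [
    {"x": 0,"y": 0,"z": 1,"wx": 0,"wy": 0,"wz": 0,"hand": 0},
    {"x": 0,"y": 0,"z": 2,"wx": 0,"wy": 0,"wz": 0,"hand": 0},
    {"x": 0,"y": 0,"z": 3.5,"wx": 0,"wy": 0,"wz": 0,"hand": 0},
    {"x": 0,"y": 0,"z": 5,"wx": 0,"wy": 0,"wz": 0,"hand": 0},
    {"x": 0,"y": 0,"z": 6,"wx": 0,"wy": 0,"wz": 0,"hand": 0}
  ]
}}

```text
t: 7.75
ee_pos: [450.7, -263.1, 186.2]
tool_rot: [-3.106, -0.466, 0.002]
force: [0.0, 0.5, -0.6]
gripper_width: 43.1
grasp_force: 0.0
```

Emit:
{"op": "send_rows", "data": {
  "series": [
    {"x": 0,"y": 0,"z": 0.4,"wx": 0,"wy": 0,"wz": 0,"hand": 0},
    {"x": 0,"y": 0,"z": 0.8,"wx": 0,"wy": 0,"wz": 0,"hand": 0},
    {"x": 0,"y": 0,"z": 1.2,"wx": 0,"wy": 0,"wz": 0,"hand": 0},
    {"x": 0,"y": 0,"z": 1.2,"wx": 0,"wy": 0,"wz": 0,"hand": 0},
    {"x": 0,"y": 0,"z": 1.2,"wx": 0,"wy": 0,"wz": 0,"hand": 0}
  ]
}}

```text
t: 8.38
ee_pos: [451.2, -263.4, 175.9]
tool_rot: [3.107, 0.466, 0.001]
force: [0.4, -0.0, 0.2]
gripper_width: 0.4
grasp_force: 0.0
```

Tip is at 87.9 mm. Next I'll go to 75, then 67, then 65.

Emit:
{"op": "send_rows", "data": {
  "series": [
    {"x": 0,"y": 0,"z": 0.4,"wx": 0,"wy": 0,"wz": 0,"hand": 0},
    {"x": 0,"y": 0,"z": 0.8,"wx": 0,"wy": 0,"wz": 0,"hand": 0},
    {"x": 0,"y": 0,"z": 1.1,"wx": 0,"wy": 0,"wz": 0,"hand": 0},
    {"x": 0,"y": 0,"z": 1.3,"wx": 0,"wy": 0,"wz": 0,"hand": 0},
    {"x": 0,"y": 0,"z": 1.3,"wx": 0,"wy": 0,"wz": 0,"hand": 0}
  ]
}}

```text
t: 9.0
ee_pos: [451.0, -263.2, 162.6]
tool_rot: [-3.107, -0.466, 0.001]
force: [-1.2, -0.2, 2.3]
gripper_width: 0.6
grasp_force: 1.0
```

Emit:
{"op": "send_rows", "data": {
  "series": [
    {"x": 0,"y": 0,"z": 0.2,"wx": 0,"wy": 0,"wz": 0,"hand": 0},
    {"x": 0,"y": 0,"z": 0.4,"wx": 0,"wy": 0,"wz": 0,"hand": 0},
    {"x": 0,"y": 0,"z": 0.6,"wx": 0,"wy": 0,"wz": 0,"hand": 0},
    {"x": 0,"y": 0,"z": 0.8,"wx": 0,"wy": 0,"wz": 0,"hand": 0},
    {"x": 0,"y": 0,"z": 0.8,"wx": 0,"wy": 0,"wz": 0,"hand": 0}
  ]
}}

```text
t: 9.62
ee_pos: [451.0, -263.2, 154.7]
tool_rot: [-3.107, -0.466, 0.0]
force: [-1.1, 1.1, 4.1]
gripper_width: 0.5
grasp_force: 2.2
```

Emit:
{"op": "send_rows", "data": {
  "series": [
    {"x": 0,"y": 0,"z": 0.05,"wx": 0,"wy": 0,"wz": 0,"hand": 0},
    {"x": 0,"y": 0,"z": 0.1,"wx": 0,"wy": 0,"wz": 0,"hand": 0},
    {"x": 0,"y": 0,"z": 0.15,"wx": 0,"wy": 0,"wz": 0,"hand": 0},
    {"x": 0,"y": 0,"z": 0.2,"wx": 0,"wy": 0,"wz": 0,"hand": 0},
    {"x": 0,"y": 0,"z": 0.2,"wx": 0,"wy": 0,"wz": 0,"hand": 0}
  ]
}}

```text
t: 10.25
ee_pos: [451.1, -263.2, 153.1]
tool_rot: [3.107, 0.466, -0.0]
force: [-1.7, 1.4, 6.7]
gripper_width: 0.6
grasp_force: 4.1
```

Yellow is at its stop: 7 N with the tip at 65 mm. Now to green.

Emit:
{"op": "send_rows", "data": {
  "series": [
    {"x": 0,"y": 0,"z": -0.5,"wx": 0,"wy": 0,"wz": 0,"hand": 0},
    {"x": 0,"y": 0,"z": -2,"wx": 0,"wy": 0,"wz": 0,"hand": 0},
    {"x": 0,"y": 0,"z": -5,"wx": 0,"wy": 0,"wz": 0,"hand": 0},
    {"x": 0,"y": 0,"z": -8,"wx": 0,"wy": 0,"wz": 0,"hand": 9.1},
    {"x": 0,"y": 0,"z": -9.5,"wx": 0,"wy": 0,"wz": 0,"hand": 9.1}
  ]
}}

```text
t: 10.88
ee_pos: [451.7, -263.6, 249.8]
tool_rot: [3.105, 0.466, 0.004]
force: [-0.6, -0.1, -0.9]
gripper_width: 18.3
grasp_force: 0.0
```

Emit:
{"op": "send_rows", "data": {
  "series": [
    {"x": 1.2,"y": -2.4,"z": 0,"wx": 0,"wy": 0,"wz": 0,"hand": 9.1},
    {"x": 3.2,"y": -6.5,"z": 0,"wx": 0,"wy": 0,"wz": 0,"hand": 9.1},
    {"x": 5.2,"y": -10.6,"z": 0,"wx": 0,"wy": 0,"wz": 0,"hand": 9.1},
    {"x": 7.2,"y": -14.7,"z": 0,"wx": 0,"wy": 0,"wz": 0,"hand": 9.1},
    {"x": 9.4,"y": -19.2,"z": 0,"wx": 0,"wy": 0,"wz": 0,"hand": 9.1}
  ]
}}

```text
t: 11.5
ee_pos: [484.6, -51.0, 247.7]
tool_rot: [3.107, 0.464, 0.0]
force: [0.8, -0.0, 0.2]
gripper_width: 68.5
grasp_force: 0.0
```

Emit:
{"op": "send_rows", "data": {
  "series": [
    {"x": 2.2,"y": -4.5,"z": 0,"wx": 0,"wy": 0,"wz": 0,"hand": 9.1},
    {"x": 4.4,"y": -9,"z": 0,"wx": 0,"wy": 0,"wz": 0,"hand": 9.1},
    {"x": 6.5,"y": -13.3,"z": 0,"wx": 0,"wy": 0,"wz": 0,"hand": 9.1},
    {"x": 8.3,"y": -17,"z": 0,"wx": 0,"wy": 0,"wz": 0,"hand": 9.1},
    {"x": 9.4,"y": -19.2,"z": 0,"wx": 0,"wy": 0,"wz": 0,"hand": 9.1}
  ]
}}

```text
t: 12.12
ee_pos: [517.9, 161.4, 247.5]
tool_rot: [-3.106, -0.47, 0.0]
force: [0.5, -0.3, -0.0]
gripper_width: 90.9
grasp_force: 0.0
```

Emit:
{"op": "send_rows", "data": {
  "series": [
    {"x": 0,"y": 0,"z": 0,"wx": 0,"wy": 0,"wz": 0,"hand": 9.1},
    {"x": 0,"y": 0,"z": 0,"wx": 0,"wy": 0,"wz": 0,"hand": 9.1},
    {"x": 0,"y": 0,"z": 0,"wx": 0,"wy": 0,"wz": 0,"hand": 9.1},
    {"x": 0,"y": 0,"z": 0,"wx": 0,"wy": 0,"wz": 0,"hand": 9.1},
    {"x": 0,"y": 0,"z": 0,"wx": 0,"wy": 0,"wz": 0,"hand": 9.1}
  ]
}}

```text
t: 12.75
ee_pos: [518.2, 158.5, 247.7]
tool_rot: [3.107, 0.465, 0.0]
force: [-0.1, -0.1, -0.8]
gripper_width: 90.9
grasp_force: 0.0
```

```bash
python3 look.py green 518 159 w4
```

```text
expected px (318, 245) found [321.2 244.2] 2027 [296, 346, 219, 269] pos [519.1 157.8  76. ] disc mm [36.4 37.7]
t 12.75 tcp [518.2 158.5 247.7] force [-0.14 -0.1  -0.83] w 90.88198336314393 tilt [ 1.e-04 -1.e-04 -1.e+00] shift to tip z 76 [0.06 0.1  8.37]
```

View pics/w4.png

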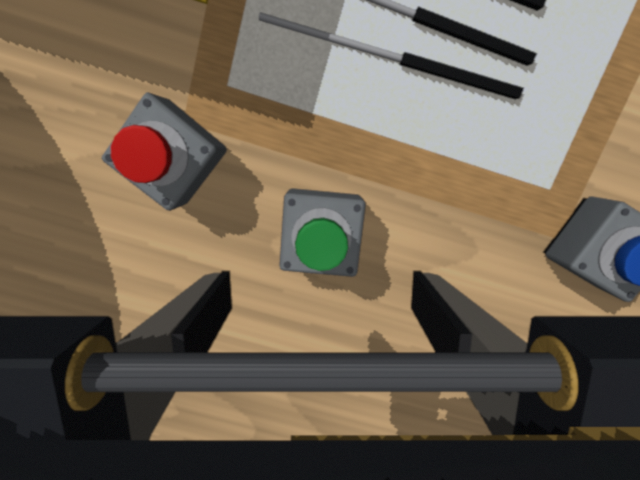

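The green disc is at (321,244) and centred. Red at (141,154) is well clear of the fingers.

Emit:
{"op": "send_rows", "data": {
  "series": [
    {"x": 0.1,"y": 0.1,"z": 1,"wx": 0,"wy": 0,"wz": 0,"hand": 0},
    {"x": 0.1,"y": 0.1,"z": 2,"wx": 0,"wy": 0,"wz": 0,"hand": 0},
    {"x": 0.1,"y": 0.1,"z": 3.5,"wx": 0,"wy": 0,"wz": 0,"hand": 0},
    {"x": 0.1,"y": 0.1,"z": 5,"wx": 0,"wy": 0,"wz": 0,"hand": 0},
    {"x": 0.1,"y": 0.1,"z": 6,"wx": 0,"wy": 0,"wz": 0,"hand": 0}
  ]
}}

```text
t: 13.42
ee_pos: [518.9, 158.2, 186.1]
tool_rot: [3.107, 0.466, -0.003]
force: [0.3, -0.9, -0.1]
gripper_width: 43.0
grasp_force: 0.0
```

Emit:
{"op": "send_rows", "data": {
  "series": [
    {"x": 0,"y": 0,"z": 0.4,"wx": 0,"wy": 0,"wz": 0,"hand": 0},
    {"x": 0,"y": 0,"z": 0.8,"wx": 0,"wy": 0,"wz": 0,"hand": 0},
    {"x": 0,"y": 0,"z": 1.2,"wx": 0,"wy": 0,"wz": 0,"hand": 0},
    {"x": 0,"y": 0,"z": 1.2,"wx": 0,"wy": 0,"wz": 0,"hand": 0},
    {"x": 0,"y": 0,"z": 1.2,"wx": 0,"wy": 0,"wz": 0,"hand": 0}
  ]
}}

```text
t: 14.05
ee_pos: [519.5, 158.4, 175.9]
tool_rot: [3.107, 0.466, 0.001]
force: [0.1, 0.2, -0.2]
gripper_width: 0.6
grasp_force: 0.0
```

Emit:
{"op": "send_rows", "data": {
  "series": [
    {"x": 0,"y": 0,"z": 0.4,"wx": 0,"wy": 0,"wz": 0,"hand": 0},
    {"x": 0,"y": 0,"z": 0.8,"wx": 0,"wy": 0,"wz": 0,"hand": 0},
    {"x": 0,"y": 0,"z": 1.1,"wx": 0,"wy": 0,"wz": 0,"hand": 0},
    {"x": 0,"y": 0,"z": 1.3,"wx": 0,"wy": 0,"wz": 0,"hand": 0},
    {"x": 0,"y": 0,"z": 1.3,"wx": 0,"wy": 0,"wz": 0,"hand": 0}
  ]
}}

```text
t: 14.68
ee_pos: [519.3, 158.3, 162.6]
tool_rot: [3.107, 0.466, -0.001]
force: [0.0, -0.9, 0.9]
gripper_width: 0.7
grasp_force: 0.9
```

Emit:
{"op": "send_rows", "data": {
  "series": [
    {"x": 0,"y": 0,"z": 0.2,"wx": 0,"wy": 0,"wz": 0,"hand": 0},
    {"x": 0,"y": 0,"z": 0.4,"wx": 0,"wy": 0,"wz": 0,"hand": 0},
    {"x": 0,"y": 0,"z": 0.6,"wx": 0,"wy": 0,"wz": 0,"hand": 0},
    {"x": 0,"y": 0,"z": 0.8,"wx": 0,"wy": 0,"wz": 0,"hand": 0},
    {"x": 0,"y": 0,"z": 0.8,"wx": 0,"wy": 0,"wz": 0,"hand": 0}
  ]
}}

```text
t: 15.3
ee_pos: [519.4, 158.3, 154.6]
tool_rot: [3.107, 0.466, -0.0]
force: [-2.1, -0.6, 4.4]
gripper_width: 0.5
grasp_force: 2.3
```

Emit:
{"op": "send_rows", "data": {
  "series": [
    {"x": 0,"y": 0,"z": 0.05,"wx": 0,"wy": 0,"wz": 0,"hand": 0},
    {"x": 0,"y": 0,"z": 0.1,"wx": 0,"wy": 0,"wz": 0,"hand": 0},
    {"x": 0,"y": 0,"z": 0.15,"wx": 0,"wy": 0,"wz": 0,"hand": 0},
    {"x": 0,"y": 0,"z": 0.2,"wx": 0,"wy": 0,"wz": 0,"hand": 0},
    {"x": 0,"y": 0,"z": 0.2,"wx": 0,"wy": 0,"wz": 0,"hand": 0}
  ]
}}

```text
t: 15.92
ee_pos: [519.4, 158.3, 153.1]
tool_rot: [3.107, 0.466, -0.0]
force: [-2.8, -1.5, 8.2]
gripper_width: 0.6
grasp_force: 4.1
```

Emit:
{"op": "send_rows", "data": {
  "series": [
    {"x": 0,"y": 0,"z": -0.5,"wx": 0,"wy": 0,"wz": 0,"hand": 0},
    {"x": 0,"y": 0,"z": -2,"wx": 0,"wy": 0,"wz": 0,"hand": 0},
    {"x": 0,"y": 0,"z": -5,"wx": 0,"wy": 0,"wz": 0,"hand": 0},
    {"x": 0,"y": 0,"z": -8,"wx": 0,"wy": 0,"wz": 0,"hand": 9.1},
    {"x": 0,"y": 0,"z": -9.5,"wx": 0,"wy": 0,"wz": 0,"hand": 9.1}
  ]
}}

```text
t: 16.55
ee_pos: [520.2, 158.6, 249.8]
tool_rot: [-3.106, -0.466, -0.005]
force: [0.4, -0.7, -0.4]
gripper_width: 18.7
grasp_force: 0.0
```

Emit:
{"op": "send_rows", "data": {
  "series": [
    {"x": 0,"y": 0,"z": -2,"wx": 0,"wy": 0,"wz": 0,"hand": 9.1},
    {"x": 0,"y": 0,"z": -5,"wx": 0,"wy": 0,"wz": 0,"hand": 9.1},
    {"x": 0,"y": 0,"z": -8,"wx": 0,"wy": 0,"wz": 0,"hand": 9.1},
    {"x": 0,"y": 0,"z": -10,"wx": 0,"wy": 0,"wz": 0,"hand": 9.1},
    {"x": 0,"y": 0,"z": -10,"wx": 0,"wy": 0,"wz": 0,"hand": 9.1}
  ]
}}

```text
t: 17.18
ee_pos: [519.9, 158.5, 348.9]
tool_rot: [-3.107, -0.466, -0.005]
force: [0.2, 0.3, 0.1]
gripper_width: 68.6
grasp_force: 0.0
```

```bash
python3 look.py green 519 158 w5 68
python3 - <<'E'
from h import *
im=grab_frame('scene');a=cv2.imread('pics/scene0.png')
b=im[:,:,::-1]
r=[cv2.resize(np.hstack([q[150:340,90:400]]),None,fx=2,fy=1.55) for q in(a,b)]
cv2.imwrite('pics/cmp.png',np.vstack(r))
E
```

```text
expected px (320, 218) found [320.9 219.5] 1007 [303, 338, 202, 237] pos [517.5 157.   68. ] disc mm [35.7 36.3]
t 17.175 tcp [519.9 158.5 348.9] force [0.23 0.29 0.15] w 68.58647545131876 tilt [ 2.9e-03  6.0e-04 -1.0e+00] shift to tip z 68.0 [-0.22  0.06 19.16]
```

View pics/cmp.png

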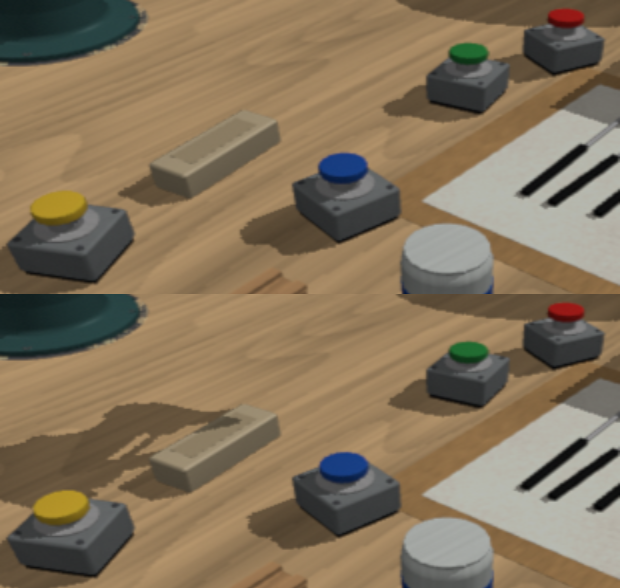

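The before/after comparison shows the blue, yellow and green discs lowered against their cases: blue (343,167)→(343,467), yellow (58,208)→(61,507), green (468,53)→(468,352), with a panel offset of 294. Red is still up and the stations haven't moved. The arm is clear, so I'm handing in.

```bash
python3 -c "from rig import *;print(sign_off())"
```

```text
the job is handed in; nothing more can be done
None
```

I pressed blue, then yellow, then green fully in with about 7–8 N each; red is still up, nothing was visibly shifted, and I handed the job in at about 17 s of the 48 s limit.

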